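# Stand the batch card up and gape the clip over it

## Task

Take the rectangular card pick out of the wooden rack and push its rod fully home into the narrow steel vial so that the card stands upright, then let go of it. Then take the spring clip off the rim of the blue slab mold by squeezing its two handles, and finish while holding it squeezed wide open, its gaping jaws around the middle of the card's top edge, one jaw on either side and not touching the card, so that a batch slip can be slid in. Never let the clip bite the card, and leave the round pick and everything else on the shelf where they are.

Things in the scene. Friction and masses are not known exactly. Their poses are not given: they have to be found in the camera images.
- card: Card pick, 60 g, upright in one of the rack's two holes: a round steel rod 8 mm thick, bevelled foot, carrying a white rectangular card 50 wide (x), 4 thick (y), 50 tall, which spans z 62 to 112 mm. Origin: foot of the rod, on its axis; z up the rod. A collar of radius 14 at z 50 to 56 mm stops the rod on a rim, so 50 mm goes in. Best gripped from above by the card's two side edges
- card_top (a point): Middle of the card's top edge (112 mm above the rod's foot), axes as the card's
- rack: Fixed wooden rack 60 x 160 x 58 mm tall (its own x, y, z) with two holes, 52 mm deep, at y -50 and +50 mm. Origin: centre of its underside. One hole holds the card pick, the other a like pick with a round disc of 44 mm, to be left; which is where varies. Collars rest on the rack's top
- vial: Loose narrow steel vial, 0.5 kg: round foot of radius 34 mm, slim tube 21 mm thick flaring to 33 mm at the rim, 65 mm tall in all. Bore 11 mm wide, its mouth flaring to 22 mm in the topmost 9 mm; bore floor 52 mm below the rim. Origin: centre of its underside, z up
- vial_mouth (a point): Centre of the vial's mouth, level with the rim, z up. With the pick fully home its foot lies 50 mm below this point, and the card's top edge 62 mm above it
- mold: Fixed blue slab mold, an open box 160 x 110 x 45 mm tall (its own x, y, z), walls 4 mm thick. Origin: centre of its underside. The clip is parked astride the wall at its -y side, at a varying place along x
- clip: Steel spring clip, 65 g, like a large bag clip, jaws down. Origin: middle of its hinge pin, 24 mm above the mold's rim at first. z up to the handles, x along the pin (clip 30 mm wide), y the way it opens. Two mirror halves turn together. Handles: flat plates above the pin leaning outwards, outer faces 44 mm apart at their tops (z 42 mm); at full gape upright, about 18 mm apart, tops at z 46 mm
- tip_a (a point): Lower inner edge of the jaw pad on the clip's +y side, mid-width, 38 mm below the pin (pads span 26 to 38 mm below it)
- tip_b (a point): The same on the clip's -y side. The tips are 4 mm apart as parked and about 26 mm apart at full gape
- jaw_a (a joint): Opening angle of each half of the clip, rad (both alike): 0 as parked on the 4 mm wall, 0.30 at full gape (a stop), -0.05 fully shut; grows as the handles are squeezed along y. Squeezing near their tops takes about 6 N at first, 11 N at full gape; a 20 N grip opens it fully. Released, it snaps shut. As the handles swing in, the clip may shift up to 10 mm along z in the grip
There are look-alikes about, which are no part of the job. Leave any purple look-alike of the vial alone.

How it is judged:
On the way, in this order (a step that is already met when the one before it is completed fails the run):
1. the card pick stands fully home in the vial, upright and let go (z of card in the frame of vial_mouth below -0.043 m and horizontal distance between card and vial_mouth below 0.007 m and angle between card's own z axis and vertical below 0.12 rad and contact force between the fingers and card below 0.1 N), for 0.2 s.
2. the clip is squeezed open in the fingers and lifted off the mold's rim (height (world z) of clip above 0.095 m and value of joint jaw_a above 0.15 rad and contact force between the fingers and clip above 3 N), for 0.2 s.
At the end, for the whole second after the job is handed in: Card pick home in the vial (foot 43+ mm below the mouth, tilt under 0.12 rad), not touched; fingers hold the clip open (0.2+ rad), a jaw tip each side of the card, 2+ mm off its faces, 5+ mm below its top edge, within 15 mm of its middle, still, touching only the fingers (all of step 1 and value of joint jaw_a above 0.2 rad and contact force between the fingers and clip above 3 N and contact force between clip and card below 0.3 N and contact force between clip and vial below 0.3 N and contact force between clip and mold below 0.3 N and linear speed of clip below 0.03 m/s and z of each of tip_a, tip_b in the frame of card_top below -0.005 m and z of clip in the frame of card_top above 0.003 m and x of clip in the frame of card_top between -0.015 and 0.015 m and ((y of tip_a in the frame of card_top above 0.004 m and y of tip_b in the frame of card_top below -0.004 m) or (y of tip_b in the frame of card_top above 0.004 m and y of tip_a in the frame of card_top below -0.004 m))); the arm keeps its last pose, push and grip.
It fails at once if the clip bites or rams the card (contact force between clip and card above 4 N).
It fails at once if the round pick or another thing on the shelf is moved (distance of any of disc, canister, ramekin, jar, spatula, spoon, salt from where it was at the start of the episode above 0.025 m).
It also fails if it takes over 51 s, if anything falls off the work surface, if the arm or the gripper's body presses on something with over 40 N, if the wrist force passes 120 N, or if a joint passes its speed limit or range.

## Robot

A 6-joint arm with a two-finger parallel gripper is mounted at the origin on the work surface. World frame = base frame: x ahead of the robot, y to its left, z up, the work surface at z = 0. Lengths are in m, angles in rad, forces in N, time in s.
With the tool pointing down it reaches from about 0.275 to 0.825 m from the base axis. Payload 4.9 kg.
Tool frame: the origin (TCP) lies midway between the tips of the shut fingers; the grasp point (between the pads) lies 19 mm behind it; z points along the fingers, y is the direction in which the jaws open and shut (so a half turn about z gives the same grasp; the last joint's range is limited). The gripper opens to 85 mm and grips with 20 to 120 N. Pads are 22 mm wide; open, the fingers measure 114 mm over their backs; the gripper's body (76 mm by 85 mm) begins 54 mm behind the grasp point. The pads swing forward as they close: fully open they stand 13 mm farther back than shut.
Start: joints at [-1.454, 0.326, -0.193, 1.052, 0, 1.437], TCP at [0.137, -0.533, 0.231] pointing down, gripper open.
Joint ranges: [-2.65, 2.65], [-0.97, 1.79], [-1.3, 1.35], [-1.93, 2.1], [-1.47, 1.37], [-3.14, 3.14]. Speed limits (rad/s): [2.57, 2.57, 3.14, 3.14, 3.14, 3.14].

## Interface

Orientations are given as a rotation vector (axis times angle).
In Python, from station import robot, read_camera, camera_info, nets gives the robot as it stands.
- The arm moves only by the shell command python3 -m jog 'ROWS' [OPENING]. ROWS is a JSON object of lists of equal length, an entry for each row: "linear": the shift along the world's x, y, z in m, a list of three; "roll": the turn about the world's z in rad. In form: {"linear": [[x, y, z], ...], "roll": [roll, ...]}. A call has 1 to 12 rows; each row is the pose to reach, as a shift and turn from the pose measured when the call began; what a row does not reach only later rows make up. A row lasts 1/12 s, in which the tool goes at most 41.7 mm and 7.16 degrees, less where a joint would pass 70% of its speed; a pose out of reach is approached as far as the arm can. A call with a gripper value outside its range is refused whole. OPENING is the closure, from 0 (fully open) to 1 (shut), set as the call begins (- or left out, the last holds). The fingers move at their own pace and stop on an object; the grip force is fixed at half the most. Time passes only in rows, so rows that repeat a pose let the fingers close. It gives the time, the measured TCP pose, the force and the opening at its end, in the units of the state.
- robot.get_state(): the state, without advancing time (a new reading comes with each control period).
- read_camera(name): name is "side" or "top" or "wrist"; returns (picture, depth): 400x640x3 uint8, red, green, blue; 400x640 float32, m along the optical axis (not along the pixel's ray), 0 where there is no reading.
- camera_info(name): a dict with "mtx" (3x3 intrinsics, pixels), "rvec" (rotation vector, rad) and "tvec" (3), from world to camera coordinates, as OpenCV has them. Camera axes: x right, y down, z forward; pixel columns grow to the right and rows downward; lengths in m; the calibration is good to about 2 mm. A picture is of the moment at which its call begins: read the wrist's pose just before it. camera_info takes no time and is no camera call; for the wrist camera it gives the pose at the moment of the call.
- robot.finish_job(): hands the job in, once; it reports no verdict.
Trained networks look in the newest picture that a camera, given by its name, has taken for a name from the list of things; names that differ only in an ending like _2 or _b are one class to them, and where a whole thing is asked for, a point or a joint stands for the part that bears it (a point fixed in the world has none). Each returns a list of dicts, best first, with "confidence" (0 to 1); they miss things now and then, are a little off and sometimes report something else, mostly with a low value. They report only what shows in the picture. A call takes as long as a camera call. They do not tell look-alikes from the thing itself.
- nets.regions_of(camera, thing): "region" (400x640 bool, what is visible of it) and "box" ([left, top, right, bottom] in pixels, round what is visible of it).
The state is a dict: "time": time; "qpos": joint angles; "dq": joint speeds; "effort": joint torques, N m; "eef_pos": TCP position; "eef_rot": TCP orientation; "wrist_force": force on the tool from outside, world axes, zero at the start; "ft_torque": the same for the moment, N m; "gripper_width": finger opening in m.
Only numpy, scipy, OpenCV 4.12 (cv2) and the standard library are available. Lean on these libraries where they do the work, as an engineer would, in place of code of your own. Each camera call takes 0.05 s, during which the arm holds its last target.

## Working session

There is one attempt and no reset: what is moved stays moved. The work goes in short steps, Python scripts to look and compute and a shell command to move; the robot and the scene stay as the last step left them, time stands still between calls to the robot, and variables do not carry over. Pictures are saved under pics/ and viewed, and the job is handed in when it is done.

```bash
ls; mkdir -p pics; cat > h.py <<'E'
import numpy as np, cv2
from station import robot, read_camera, camera_info, nets
def cam(n):
    i=camera_info(n); R=cv2.Rodrigues(np.array(i['rvec'],float))[0]; return np.array(i['mtx'],float),R,np.array(i['tvec'],float).ravel()
def world(n,depth,us,vs,c=None):
    K,R,t=c or cam(n); d=depth[vs,us]
    p=np.stack([(us-K[0,2])/K[0,0]*d,(vs-K[1,2])/K[1,1]*d,d],-1)
    return (p-t)@R
def proj(n,P,c=None):
    K,R,t=c or cam(n); q=(np.atleast_2d(P)@R.T+t)@K.T; return q[:,:2]/q[:,2:]
def save(n,img): cv2.imwrite('pics/'+n+'.png',cv2.cvtColor(img,cv2.COLOR_RGB2BGR))
def st():
    s=robot.get_state(); print({k:np.round(s[k],4).tolist() for k in ('time','eef_pos','eef_rot','wrist_force','gripper_width','qpos')}); return s
E
python3 - <<'E'
from h import *
st()
for n in ('top','side','wrist'):
    im,d=read_camera(n); save(n+'0',im); np.savez('/tmp/'+n,im=im,d=d)
    K,R,t=cam(n); print(n,-R.T@t,R[2],K[0,0])
E
```

```text
pics
{'time': 0.0, 'eef_pos': [0.1364, -0.5322, 0.2305], 'eef_rot': [-3.1152, -0.3926, -0.0], 'wrist_force': [0.2743, -1.1156, 0.7229], 'gripper_width': 0.0852, 'qpos': [-1.4542, 0.3269, -0.1936, 1.052, -0.0, 1.4366]}
top [ 0.4056522  -0.04584355  1.22924028] [ 1.52024676e-01 -6.93039985e-04 -9.88376455e-01] 505.4173726376967
side [ 0.3270224  -0.78765735  0.69743435] [ 0.23765623  0.77378436 -0.58717738] 441.0006731883058
wrist [ 0.20074997 -0.51486941  0.3744536 ] [-0.25293347 -0.06336144 -0.96540664] 339.381927165544
```

View pics/top0.png

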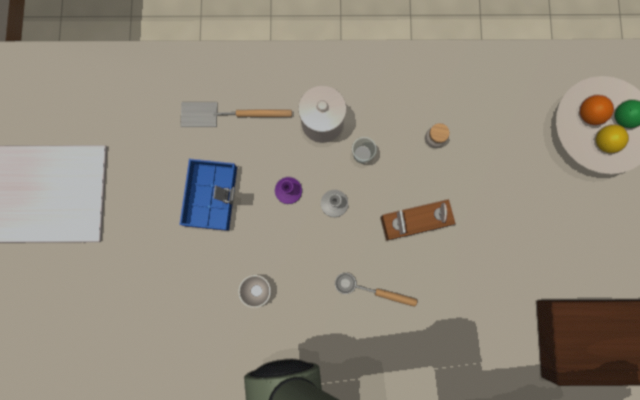

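View pics/side0.png

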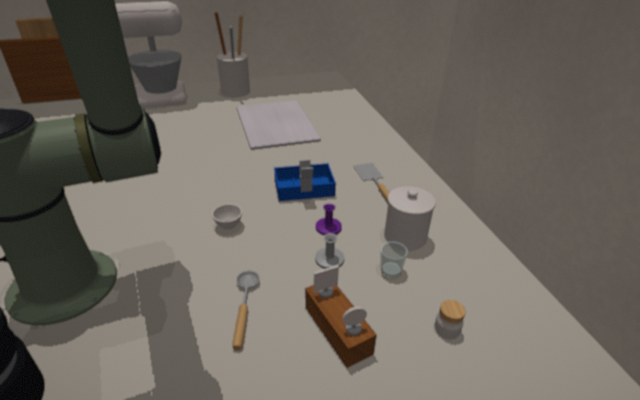

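Top view: rack at (418,220) with a pick at (399,222) and one at (443,213). The steel vial is at (335,203) and its purple look-alike at (288,190). The blue mold is at (209,195), with the clip at (222,194). In the side view, the square card is at (325,280) and the disc at (354,318).

```bash
python3 - <<'E'
from h import *
import pickle
D={}
for n in ('top','side'):
    f=np.load('/tmp/'+n+'.npz'); d=f['d']
    for th in ('card','disc','rack','vial','mold','clip'):
        for r in nets.regions_of(n,th)[:3]:
            m=r['region']; vs,us=np.nonzero(m&(d>0))
            if len(us)<5: continue
            P=world(n,d,us,vs); D.setdefault((n,th),[]).append((r['box'],m,P))
            print(n,th,round(r['confidence'],2),np.round(r['box']).tolist(),len(us),'med',np.round(np.median(P,0),3),'lo',np.round(np.percentile(P,3,0),3),'hi',np.round(np.percentile(P,97,0),3))
pickle.dump(D,open('/tmp/D.pkl','wb'))
im=np.load('/tmp/side.npz')['im']; a=cv2.resize(im[150:370,230:410],None,fx=3,fy=3,interpolation=cv2.INTER_CUBIC)[:600];
im=np.load('/tmp/top.npz')['im']; b=cv2.resize(im[140:260,170:470],None,fx=2.6,fy=2.6,interpolation=cv2.INTER_CUBIC)
save('c0',a);save('c1',b);st()
E
```

```text
top card 0.47 [394.0, 209.0, 408.0, 234.0] 176 med [ 0.516 -0.219  0.092] lo [ 0.493 -0.23   0.061] hi [ 0.538 -0.211  0.124]Traceback (most recent call last):
  File "<stdin>", line 7, in <module>
ValueError: it knows: card, card_top, clip, jaw, mold, rack, tip, vial, vial_mouth
```

```bash
python3 - <<'E'
from h import *
import pickle
D={}
for n in ('top','side'):
    f=np.load('/tmp/'+n+'.npz'); d=f['d']
    for th in ('card','rack','vial','mold','clip'):
        for r in nets.regions_of(n,th)[:3]:
            m=r['region']; vs,us=np.nonzero(m&(d>0))
            if len(us)<5: continue
            P=world(n,d,us,vs); D.setdefault((n,th),[]).append((r['box'],m,P))
            print(n,th,round(r['confidence'],2),np.round(r['box']).tolist(),len(us),'med',np.round(np.median(P,0),3),'lo',np.round(np.percentile(P,3,0),3),'hi',np.round(np.percentile(P,97,0),3))
pickle.dump(D,open('/tmp/D.pkl','wb'))
im=np.load('/tmp/side.npz')['im']; a=cv2.resize(im[150:370,230:410],None,fx=2.7,fy=2.7,interpolation=cv2.INTER_CUBIC)[:600];
im=np.load('/tmp/top.npz')['im']; b=cv2.resize(im[140:260,170:470],None,fx=2.6,fy=2.6,interpolation=cv2.INTER_CUBIC)
save('c0',a);save('c1',b)
E
```

```text
top card 0.47 [394.0, 209.0, 408.0, 234.0] 176 med [ 0.516 -0.219  0.092] lo [ 0.493 -0.23   0.061] hi [ 0.538 -0.211  0.124]
top rack 0.79 [380.0, 197.0, 456.0, 240.0] 1546 med [ 0.524 -0.268  0.058] lo [ 0.488 -0.344  0.02 ] hi [ 0.565 -0.191  0.063]
top vial 0.7 [276.0, 178.0, 304.0, 204.0] 624 med [0.601 0.038 0.011] lo [0.574 0.009 0.001] hi [0.635 0.07  0.067]
top vial 0.61 [322.0, 190.0, 349.0, 217.0] 542 med [ 0.568 -0.074  0.012] lo [ 0.543 -0.103  0.006] hi [ 0.599 -0.047  0.067]
top clip 0.86 [214.0, 184.0, 235.0, 204.0] 272 med [0.582 0.183 0.084] lo [0.566 0.156 0.044] hi [0.597 0.196 0.112]
side card 0.74 [315.0, 268.0, 342.0, 296.0] 585 med [ 0.515 -0.224  0.089] lo [ 0.493 -0.234  0.059] hi [ 0.538 -0.22   0.118]
side rack 0.88 [304.0, 288.0, 376.0, 370.0] 2829 med [ 0.516 -0.3    0.053] lo [ 0.483 -0.354  0.001] hi [ 0.566 -0.209  0.057]
side rack 0.45 [313.0, 266.0, 339.0, 295.0] 601 med [ 0.515 -0.225  0.088] lo [ 0.492 -0.234  0.057] hi [ 0.538 -0.22   0.118]
side vial 0.69 [313.0, 234.0, 346.0, 271.0] 685 med [ 0.568 -0.083  0.008] lo [ 0.539 -0.106 -0.003] hi [ 0.602 -0.045  0.063]
side vial 0.63 [312.0, 204.0, 342.0, 234.0] 533 med [0.6   0.029 0.008] lo [ 0.572  0.007 -0.003] hi [0.631 0.063 0.061]
side mold 0.79 [272.0, 164.0, 340.0, 202.0] 1680 med [0.58  0.226 0.016] lo [ 0.51   0.165 -0.002] hi [0.668 0.285 0.042]
side clip 0.81 [300.0, 160.0, 312.0, 191.0] 369 med [0.58  0.166 0.079] lo [0.566 0.154 0.031] hi [0.596 0.194 0.107]
```

View pics/c0.png

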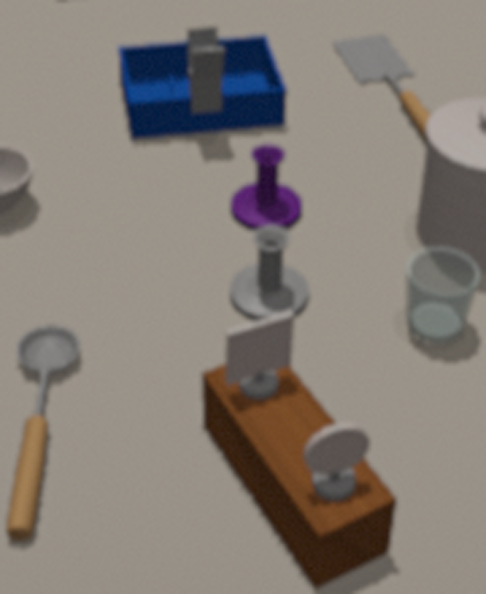

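View pics/c1.png

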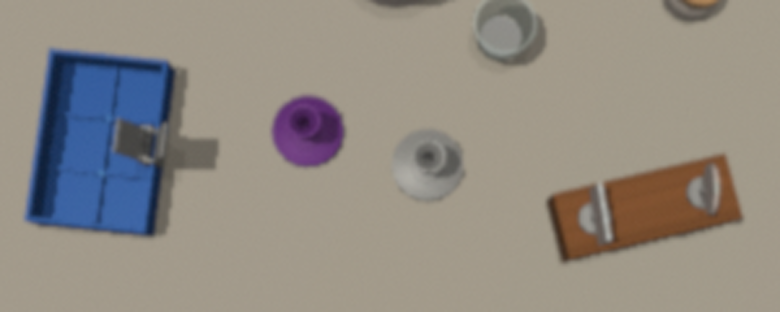

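The rectangle at side (325,280), rack end nearer the vial, is the card. Its partner at (354,318) is round. The steel-grey vial at top (335,203) is the target, not the purple one at (288,190). Next I'll fit precise poses.

```bash
cat > fit.py <<'E'
from h import *
import pickle
D=pickle.load(open('/tmp/D.pkl','rb'))
def line(P):
    c=P.mean(0); u,s,v=np.linalg.svd(P-c,full_matrices=False); return c,v,s/np.sqrt(len(P))
for n in('top','side'):
    b,m,P=D[(n,'card')][0]
    Q=P[(P[:,2]>(.11 if n=='top' else .075))&(P[:,2]<.13)]
    c,v,s=line(Q[:,:2]); print(n,'card',len(Q),c,'yaw',np.degrees(np.arctan2(v[0,1],v[0,0])),s*1000, 'ext',np.percentile((Q[:,:2]-c)@v[0],[1,99]),'zmax',np.percentile(Q[:,2],[50,98]))
    for b,m,P in D[(n,'vial')]:
        Q=P[P[:,2]>.055]; rr=Q.mean(0)
        F=P[P[:,2]<.012]; 
        print(n,'vial',b,'rim',len(Q),rr,'rim bbox mid',(Q.min(0)+Q.max(0))/2,'foot',(F.min(0)+F.max(0))/2,F.max(0)-F.min(0))
    b,m,P=D[(n,'clip')][0]
    for lo,hi in((.1,.13),(.085,.1),(.07,.085)):
        Q=P[(P[:,2]>lo)&(P[:,2]<hi)]
        if len(Q)>4: print(n,'clip',lo,len(Q),Q.mean(0),Q.min(0),Q.max(0))
    if (n,'rack') in D:
        m=D[(n,'rack')][0][1]; P=D[(n,'rack')][0][2]; Q=P[(P[:,2]>.05)&(P[:,2]<.064)]
        r=cv2.minAreaRect((Q[:,:2]*1000).astype(np.float32)); print(n,'rack',r)
# mold from top via colour
f=np.load('/tmp/top.npz'); im=f['im'].astype(int); d=f['d']
m=(im[...,2]>im[...,0]+50)&(im[...,2]>im[...,1]+30); m[:,260:]=0
vs,us=np.nonzero(m&(d>0)); P=world('top',d,us,vs); Q=P[P[:,2]>.035]
r=cv2.minAreaRect((Q[:,:2]*1000).astype(np.float32)); print('mold',len(Q),r,np.median(Q[:,2]))
E
python3 fit.py
```

```text
top card 59 [ 0.51513544 -0.22031425] yaw -172.03937580122843 [14.39146538  1.34977566] ext [-0.02446331  0.02327313] zmax [0.11988646 0.12589976]
top vial [275.6, 177.9, 304.1, 203.8] rim 119 [0.60472781 0.0391094  0.06360592] rim bbox mid [0.60374025 0.0388929  0.06361012] foot [0.60542678 0.0398376  0.0034308 ] [0.06873912 0.06750656 0.01711304]
top vial [321.9, 190.5, 348.9, 216.6] rim 122 [ 0.5723624  -0.07387679  0.0632206 ] rim bbox mid [ 0.5725525  -0.07416672  0.06227665] foot [ 0.5720905  -0.07549569  0.00640208] [0.06209856 0.06101952 0.01113006]
top clip 0.1 71 [0.58195336 0.18092163 0.10785051] [0.56520574 0.15388573 0.10046162] [0.59783365 0.19750263 0.11403279]
top clip 0.085 59 [0.58401136 0.18402955 0.09296868] [0.5684362  0.16055669 0.0851829 ] [0.59878472 0.19240266 0.09990026]
top clip 0.07 92 [0.58130095 0.17864091 0.07662735] [0.56531696 0.163703   0.07011574] [0.59811666 0.18850464 0.08494929]
top rack ((527.2341918945312, -269.51593017578125), (60.26980209350586, 160.3965301513672), 12.994914054870605)
side card 420 [ 0.51522319 -0.22398156] yaw -172.218900410
[... 419 characters left out ...]
9  0.06011123] foot [0.60314334 0.04391292 0.00250927] [0.06871218 0.08551056 0.01853576]
side clip 0.1 65 [0.58126093 0.1727561  0.10452194] [0.56467667 0.14982607 0.10027943] [0.59912247 0.19679743 0.11031298]
side clip 0.085 101 [0.58142564 0.17606431 0.09338557] [0.56561531 0.15338479 0.0851019 ] [0.5986391  0.19517941 0.09992105]
side clip 0.07 50 [0.57884669 0.16527003 0.0774377 ] [0.56589305 0.15771163 0.07000582] [0.59491687 0.18768003 0.08497156]
side rack ((526.4379272460938, -271.6918029785156), (62.182132720947266, 161.5951385498047), 12.705841064453125)
mold 426 ((589.642578125, 227.55706787109375), (110.28742218017578, 158.3897247314453), 83.86851501464844) 0.043967083526185086
```

```bash
python3 -m jog '{"linear":[[0.032,0.026,0],[0.064,0.052,0],[0.096,0.079,0],[0.128,0.105,0],[0.160,0.131,0],[0.192,0.157,0],[0.224,0.184,0],[0.256,0.210,0],[0.288,0.236,0],[0.320,0.262,0],[0.350,0.287,0],[0.379,0.310,-0.02]],"roll":[0.122,0.244,0.366,0.488,0.61,0.732,0.854,0.976,1.098,1.22,1.34,1.459]}' 0
python3 -m jog '{"linear":[[0,0,-0.01],[0,0,-0.01]],"roll":[0,0]}' 
python3 - <<'E'
from h import *
s=st()
im,d=read_camera('wrist'); save('w1',im); np.savez('/tmp/wrist',im=im,d=d)
c=cam('wrist'); print(proj('wrist',[[.515,-.222,.12],[.49,-.2255,.12],[.54,-.2185,.12]],c))
K,R,t=c;print(-R.T@t)
E
```

```text
time: 1.7
eef_pos: [0.519, -0.2224, 0.2149]
eef_rot: [2.049, 2.372, 0.002]
wrist_force: [1.0, -1.7, 0.3]
gripper_width: 0.0857
time: 1.87
eef_pos: [0.5193, -0.2202, 0.2028]
eef_rot: [2.047, 2.378, 0.001]
wrist_force: [-0.8, -0.7, -0.0]
gripper_width: 0.0854
{'time': 1.8667, 'eef_pos': [0.5193, -0.2202, 0.2028], 'eef_rot': [2.0468, 2.3778, 0.0011], 'wrist_force': [-0.7669, -0.6724, -0.0232], 'gripper_width': 0.0854, 'qpos': [-0.532, 0.3688, -0.2058, 0.992, -0.0, 0.8895]}
[[310.28137371 211.62902228]
 [274.13831131 211.39243223]
 [346.38628309 211.86536259]]
[ 0.50877666 -0.15457975  0.34741079]
```

View pics/w1.png

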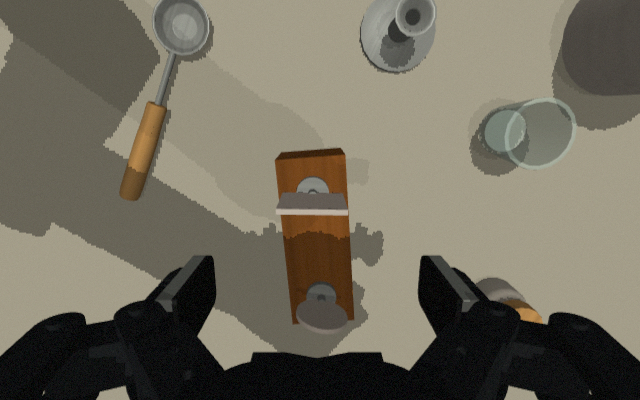

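The wrist view shows the card's top edge from (277,212) to (348,212), within 2 px of where I predicted it. I'm descending.

```bash
python3 -m jog '{"linear":[[-0.003,-0.002,-0.03],[-0.003,-0.002,-0.06],[-0.003,-0.002,-0.09],[-0.003,-0.002,-0.115],[-0.003,-0.002,-0.124],[-0.003,-0.002,-0.124]],"roll":[0,0,0,0,0,0]}' 0
python3 -m jog '{"linear":[[0,0,0],[0,0,0],[0,0,0],[0,0,0],[0,0,0],[0,0,0],[0,0,0],[0,0,0]],"roll":[0,0,0,0,0,0,0,0]}' 1
python3 - <<'E'
from h import *
s=st()
im,d=read_camera('wrist'); save('w2',im)
im,d=read_camera('side'); save('s2',cv2.resize(im[180:380,230:430],None,fx=3,fy=3))
E
```

```text
time: 2.42
eef_pos: [0.5132, -0.2238, 0.0784]
eef_rot: [2.055, 2.375, -0.001]
wrist_force: [-0.5, -0.4, 0.5]
gripper_width: 0.0854
time: 3.08
eef_pos: [0.5144, -0.2249, 0.0806]
eef_rot: [2.053, 2.372, -0.001]
wrist_force: [-1.2, -1.0, 5.4]
gripper_width: 0.0488
{'time': 3.0833, 'eef_pos': [0.5144, -0.2249, 0.0806], 'eef_rot': [2.053, 2.3721, -0.0013], 'wrist_force': [-1.2149, -0.9532, 5.4188], 'gripper_width': 0.0488, 'qpos': [-0.5427, 0.4879, -0.3672, 0.7115, -0.0016, 0.8841]}
```

View pics/w2.png

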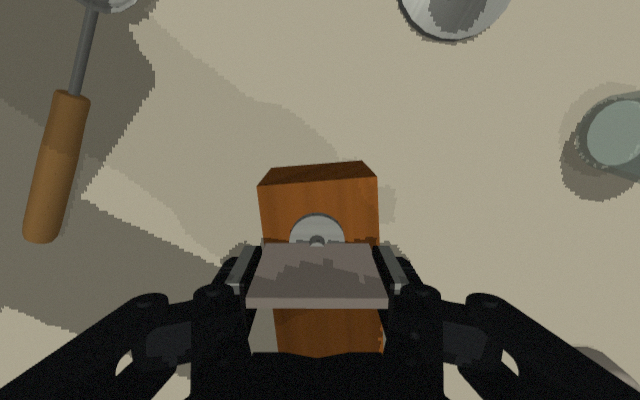

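View pics/s2.png

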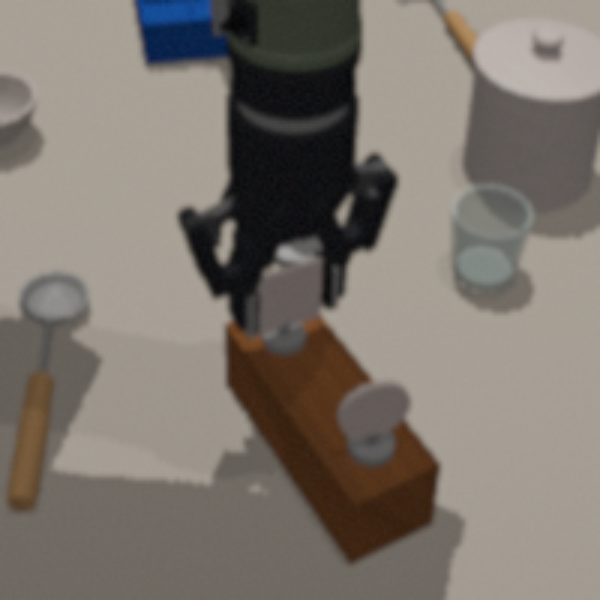

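The card is gripped by its side edges, width 49 mm. I'll lift it straight up.

```bash
python3 -m jog '{"linear":[[0,0,0.01],[0,0,0.025],[0,0,0.045],[0,0,0.065],[0,0,0.09],[0,0,0.11],[0,0,0.115],[0,0,0.115]],"roll":[0,0,0,0,0,0,0,0]}'
python3 - <<'E'
from h import *
s=st()
im,d=read_camera('wrist'); save('w3',im);np.savez('/tmp/wrist',im=im,d=d)
c=cam('wrist'); print(proj('wrist',[[.5723,-.0748,.065]],c))
im,d=read_camera('side'); save('s3',cv2.resize(im[150:350,230:430],None,fx=3,fy=3)); np.savez('/tmp/side',im=im,d=d)
E
```

```text
time: 3.85
eef_pos: [0.5157, -0.2255, 0.1982]
eef_rot: [2.05, 2.369, -0.0]
wrist_force: [0.5, -0.2, -0.9]
gripper_width: 0.0486
{'time': 3.85, 'eef_pos': [0.5157, -0.2255, 0.1982], 'eef_rot': [2.0497, 2.3687, -0.0], 'wrist_force': [0.5476, -0.1859, -0.9455], 'gripper_width': 0.0486, 'qpos': [-0.5426, 0.3667, -0.2214, 0.9735, -0.0016, 0.8841]}
[[423.41301279   6.78405568]]
```

View pics/w3.png

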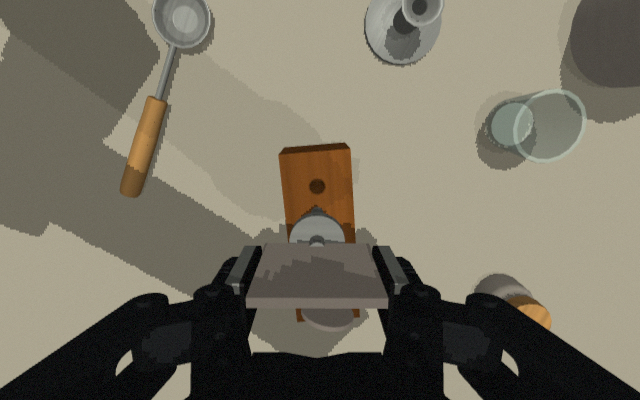

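View pics/s3.png

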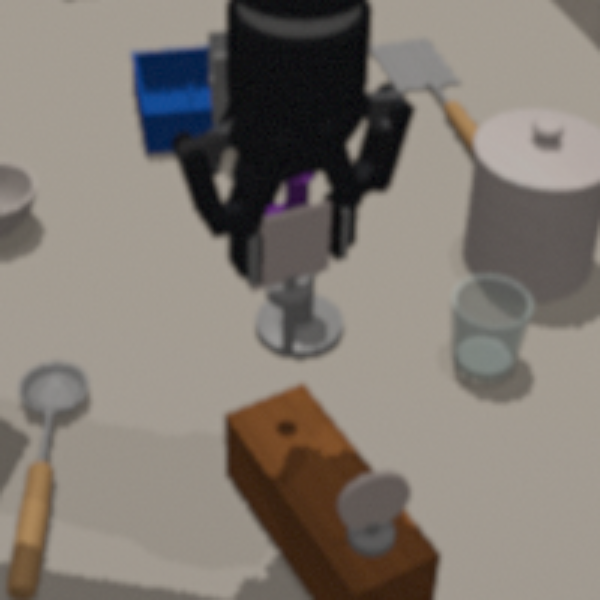

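```bash
cat > card_in_tool.py <<'E'
from h import *
from scipy.spatial.transform import Rotation as Ro
import sys
s=robot.get_state(); Rt=Ro.from_rotvec(s['eef_rot']).as_matrix(); p=np.array(s['eef_pos'])
f=np.load('/tmp/wrist.npz'); d=f['d']
vv,uu=np.mgrid[250:301,262:376]; vs=vv.ravel();us=uu.ravel(); k=d[vs,us]>0; vs,us=vs[k],us[k]
P=world('wrist',d,us,vs)
c=np.median(P,0);k=np.linalg.norm(P-c,axis=1)<.05;P=P[k];c=P.mean(0)
_,sv,v=np.linalg.svd(P-c,full_matrices=False); n=v[2]; print('n',n,'rms',sv[2]/np.sqrt(len(P)),'c',c,'tilt deg',np.degrees(np.arcsin(n[2])),'ext',np.percentile(P,1,0),np.percentile(P,99,0))
print('in tool',(c-p)@Rt, 'normal in tool',n@Rt)
# mouth rim
vs,us=np.mgrid[0:30,395:450]; P=world('wrist',d,us.ravel(),vs.ravel()); Q=P[(P[:,2]>.057)&(P[:,2]<.075)]
print('rim',len(Q),Q.mean(0),Q.min(0),Q.max(0))
f=np.load('/tmp/side.npz'); d=f['d']
vs,us=np.mgrid[222:240,320:335]; P=world('side',d,us.ravel(),vs.ravel()); c=P.mean(0); _,sv,v=np.linalg.svd(P-c,full_matrices=False); print('side card',c,v[2],sv[2]/np.sqrt(len(P)))
E
python3 card_in_tool.py
```

```text
n [-0.14255956  0.98978518  0.00143672] rms 0.00039322071081985725 c [ 0.51448079 -0.21817237  0.21784828] tilt deg 0.08231829757878904 ext [ 0.49162068 -0.22159798  0.1943197 ] [ 0.53732879 -0.21473258  0.23630066]
in tool [ 0.00623989  0.00142    -0.02268215] normal in tool [ 9.99986555e-01  9.13472564e-04 -5.10436783e-03]
rim 689 [ 0.57218626 -0.07785016  0.06181012] [ 0.55465681 -0.08783984  0.05700364] [ 0.58611092 -0.06711531  0.06561939]
side card [ 0.51379537 -0.22624447  0.2143391 ] [ 0.9439381  -0.33006167  0.00633645] 0.007427281148030487
```

```bash
python3 -m jog '{"linear":[[0.008,0.020,0],[0.018,0.047,0],[0.030,0.077,0],[0.041,0.107,-0.01],[0.051,0.132,-0.02],[0.056,0.146,-0.025],[0.056,0.146,-0.025],[0.056,0.146,-0.025]],"roll":[-0.05,-0.1,-0.15,-0.2,-0.245,-0.245,-0.245,-0.245]}'
python3 - <<'E'
from h import *
s=st()
im,d=read_camera('wrist'); save('w4',im);np.savez('/tmp/wrist',im=im,d=d)
im,d=read_camera('side'); save('s4',cv2.resize(im[130:330,230:430],None,fx=3,fy=3)); np.savez('/tmp/side',im=im,d=d)
im,d=read_camera('top'); save('t4',cv2.resize(im[140:260,270:470],None,fx=4,fy=4)); np.savez('/tmp/top',im=im,d=d)
E
```

```text
time: 4.62
eef_pos: [0.5689, -0.0776, 0.1682]
eef_rot: [2.328, 2.108, -0.006]
wrist_force: [-0.8, 0.5, 0.1]
gripper_width: 0.0485
{'time': 4.6167, 'eef_pos': [0.5689, -0.0776, 0.1682], 'eef_rot': [2.3279, 2.1081, -0.0059], 'wrist_force': [-0.7838, 0.5387, 0.0954], 'gripper_width': 0.0485, 'qpos': [-0.2622, 0.4195, -0.2223, 0.9303, -0.0037, 1.4076]}
```

View pics/w4.png

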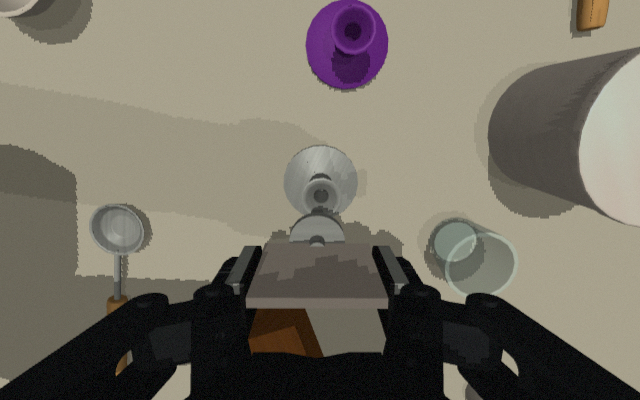

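View pics/s4.png

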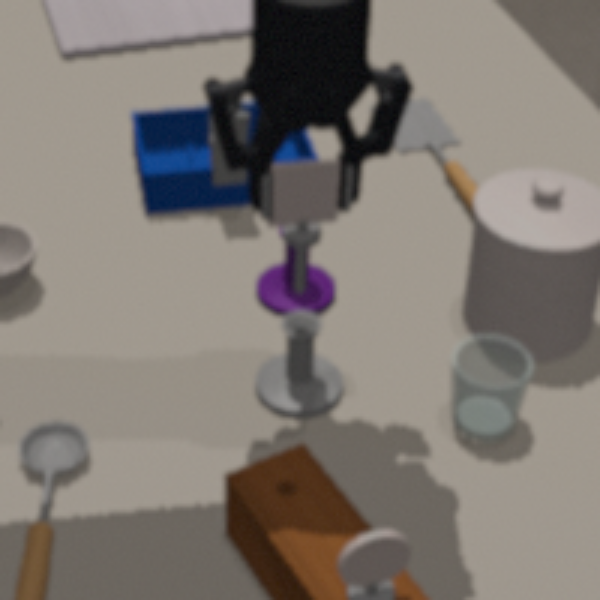

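```bash
python3 - <<'E'
from h import *
from scipy.spatial.transform import Rotation as Ro
s=robot.get_state(); Rt=Ro.from_rotvec(s['eef_rot']).as_matrix(); p=np.array(s['eef_pos'])
f=np.load('/tmp/wrist.npz'); d=f['d']; c=cam('wrist')
def blob(r0,r1,c0,c1,z0,z1,nm):
    vs,us=np.mgrid[r0:r1,c0:c1]; vs=vs.ravel();us=us.ravel(); P=world('wrist',d,us,vs,c); k=(P[:,2]>z0)&(P[:,2]<z1); Q=P[k]
    T=(Q-p)@Rt; print(nm,k.sum(),'world',((Q.min(0)+Q.max(0))/2).round(4),'tool mid',((np.percentile(T,1,0)+np.percentile(T,99,0))/2).round(4),'ext',np.ptp(T,0).round(4),'px',us[k].min(),us[k].max(),vs[k].min(),vs[k].max())
blob(165,215,295,345,.059,.072,'rim')
blob(205,245,280,355,.14,.16,'collar')
blob(248,301,240,400,.15,.24,'card')
blob(140,215,275,365,.002,.02,'foot')
t=np.load('/tmp/top.npz'); 
E
```

```text
rim 1006 world [ 0.5735 -0.0738  0.0643] tool mid [0.0068 0.0033 0.1057] ext [0.0279 0.0308 0.0106] px 300 341 178 214
collar 1352 world [ 0.5689 -0.069   0.1537] tool mid [0.0112 0.0003 0.0159] ext [0.0152 0.031  0.0125] px 281 344 213 243
card 8364 world [ 0.5728 -0.0705  0.1947] tool mid [ 0.009   0.0009 -0.0195] ext [0.0089 0.0662 0.0584] px 240 399 248 300
foot 5112 world [ 0.5724 -0.0723  0.011 ] tool mid [0.0087 0.0031 0.1605] ext [0.0702 0.0851 0.0181] px 275 364 140 214
```

View pics/t4.png

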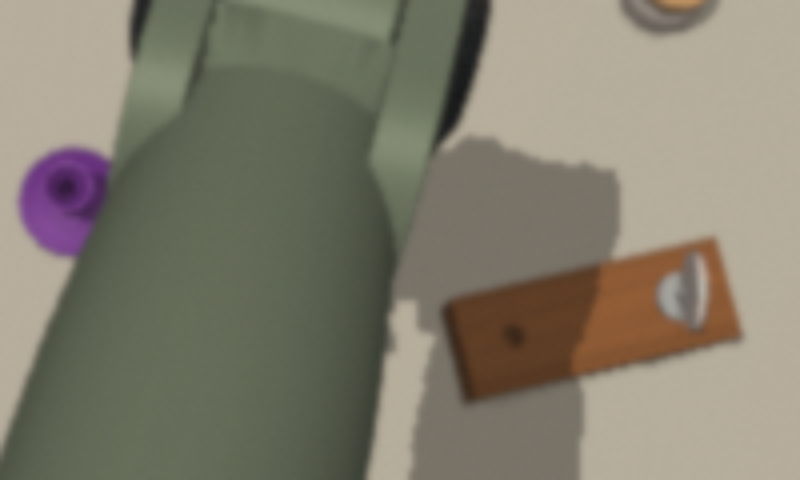

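```bash
python3 -m jog '{"linear":[[0.003,-0.001,-0.005],[0.003,-0.001,-0.018],[0.003,-0.001,-0.028],[0.003,-0.001,-0.036],[0.003,-0.001,-0.044],[0.003,-0.001,-0.050],[0.003,-0.001,-0.050],[0.003,-0.001,-0.050]],"roll":[0,0,0,0,0,0,0,0]}'
python3 - <<'E'
from h import *
im,d=read_camera('side'); save('s5',cv2.resize(im[130:330,230:430],None,fx=3,fy=3))
E
```

```text
time: 5.43
eef_pos: [0.5719, -0.0799, 0.1192]
eef_rot: [2.331, 2.104, -0.004]
wrist_force: [-0.5, 2.3, -1.3]
gripper_width: 0.0485
```

View pics/s5.png

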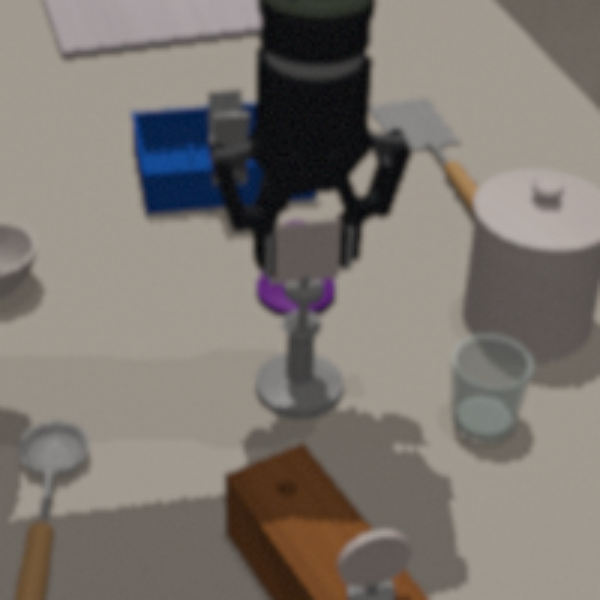

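The rod is in the mouth and the side force is low. I'll push on down.

```bash
python3 -m jog '{"linear":[[0,0.001,-0.006],[0,0.001,-0.012],[0,0.001,-0.018],[0,0.001,-0.024],[0,0.001,-0.029],[0,0.001,-0.032],[0,0.001,-0.032]],"roll":[0,0,0,0,0,0,0]}'
python3 - <<'E'
from h import *
im,d=read_camera('side'); save('s6',cv2.resize(im[130:330,230:430],None,fx=3,fy=3));st()
E
```

```text
time: 6.07
eef_pos: [0.5719, -0.0792, 0.0876]
eef_rot: [2.33, 2.104, -0.005]
wrist_force: [-2.1, 1.0, 1.8]
gripper_width: 0.0485
{'time': 6.1167, 'eef_pos': [0.5719, -0.0792, 0.0876], 'eef_rot': [2.3303, 2.104, -0.0047], 'wrist_force': [-2.5503, 1.3169, 2.4901], 'gripper_width': 0.0489, 'qpos': [-0.2636, 0.5072, -0.311, 0.7525, -0.0036, 1.4093]}
```

View pics/s6.png

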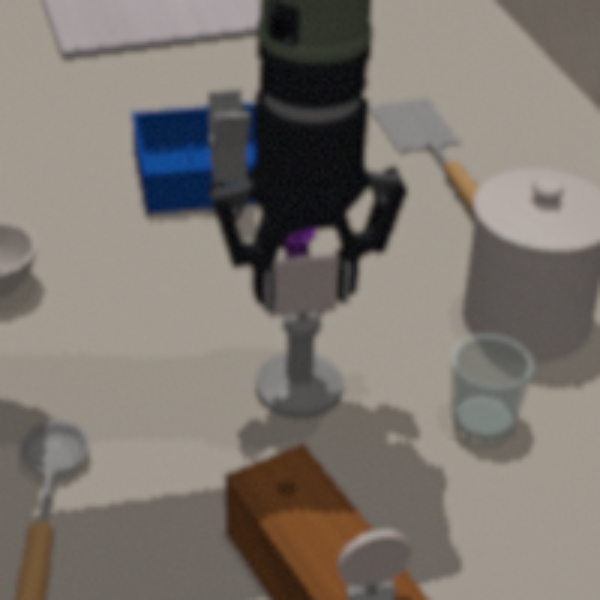

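```bash
python3 -m jog '{"linear":[[0,0,-0.002],[0,0,-0.004],[0,0,-0.004]],"roll":[0,0,0]}'
```

```text
time: 6.37
eef_pos: [0.5721, -0.0792, 0.0873]
eef_rot: [2.329, 2.103, -0.003]
wrist_force: [-10.2, 3.5, 29.3]
gripper_width: 0.0487
```

It reached a hard stop at TCP z 0.0873, against 0.0876 expected for fully home. I'll relieve the push, open the gripper, and rise.

```bash
python3 -m jog '{"linear":[[0.0005,0,0.001],[0.0005,0,0.001],[0.0005,0,0.001]],"roll":[0,0,0]}'
python3 -m jog '{"linear":[[0,0,0],[0,0,0],[0,0,0],[0,0,0],[0,0,0],[0,0,0]],"roll":[0,0,0,0,0,0]}' 0
python3 -m jog '{"linear":[[0,0,0.02],[0,0,0.05],[0,0,0.09],[0,0,0.12],[0,0,0.14],[0,0,0.14]],"roll":[0,0,0,0,0,0]}' 0
python3 - <<'E'
from h import *
s=st()
im,d=read_camera('side'); save('s7',cv2.resize(im[130:330,230:430],None,fx=3,fy=3));np.savez('/tmp/side',im=im,d=d)
im,d=read_camera('wrist'); save('w7',im);np.savez('/tmp/wrist',im=im,d=d)
E
```

```text
time: 6.62
eef_pos: [0.5727, -0.079, 0.0882]
eef_rot: [2.329, 2.103, -0.003]
wrist_force: [0.1, 1.3, -0.2]
gripper_width: 0.0482
time: 7.12
eef_pos: [0.5728, -0.0792, 0.0881]
eef_rot: [2.329, 2.103, -0.003]
wrist_force: [0.5, -0.3, -0.2]
gripper_width: 0.0848
time: 7.62
eef_pos: [0.5756, -0.0799, 0.2334]
eef_rot: [2.323, 2.098, 0.005]
wrist_force: [1.3, 0.2, -0.1]
gripper_width: 0.0854
{'time': 7.6167, 'eef_pos': [0.5756, -0.0799, 0.2334], 'eef_rot': [2.3232, 2.098, 0.0046], 'wrist_force': [1.3207, 0.1693, -0.0805], 'gripper_width': 0.0854, 'qpos': [-0.2631, 0.3742, -0.1169, 1.0686, -0.0036, 1.4095]}
```

View pics/s7.png

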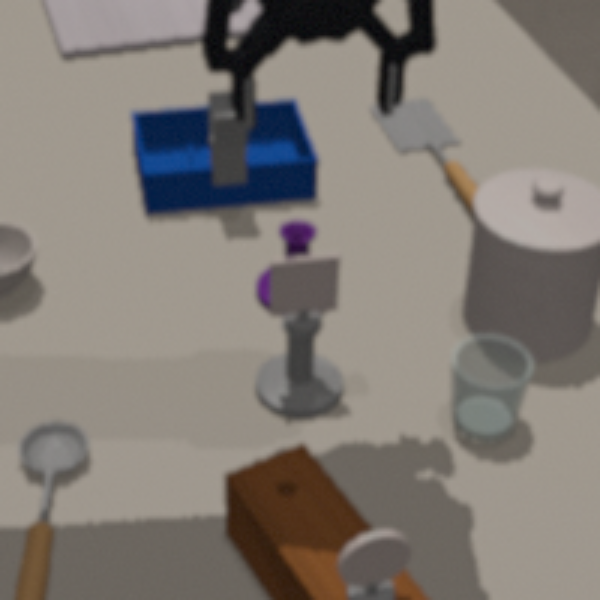

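View pics/w7.png

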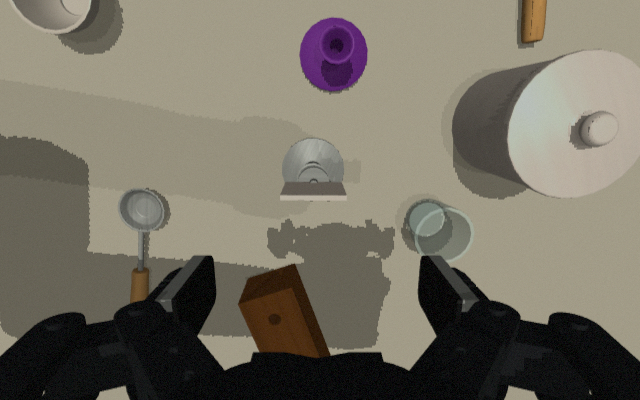

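```bash
python3 - <<'E'
from h import *
f=np.load('/tmp/wrist.npz'); d=f['d']; c=cam('wrist')
vs,us=np.mgrid[183:204,270:355]; P=world('wrist',d,us.ravel(),vs.ravel(),c); Q=P[(P[:,2]>.122)&(P[:,2]<.14)]
for nm,Q in (('top edge',Q),('all',P[(P[:,2]>.08)&(P[:,2]<.14)])):
    v=np.linalg.svd(Q[:,:2]-Q[:,:2].mean(0),full_matrices=False)[2][0]; r=cv2.minAreaRect((Q[:,:2]*1000).astype(np.float32)); print(nm,len(Q),r,np.degrees(np.arctan2(v[1],v[0])),np.percentile(Q[:,2],[5,50,95]))
f=np.load('/tmp/side.npz'); d=f['d']
vs,us=np.mgrid[205:240,315:348]; P=world('side',d,us.ravel(),vs.ravel()); Q=P[(P[:,2]>.085)&(P[:,2]<.14)&(P[:,1]<-.03)]
v=np.linalg.svd(Q-Q.mean(0),full_matrices=False)[2]; print(len(Q),cv2.minAreaRect((Q[:,:2]*1000).astype(np.float32)),v[2],Q[:,2].max(),Q.mean(0))
E
```

```text
top edge 442 ((571.7899780273438, -73.84378051757812), (4.43190860748291, 49.69841384887695), 83.80764770507812) -6.177303805758835 [0.12276071 0.12605535 0.12728516]
all 1134 ((571.7030639648438, -73.82205200195312), (4.44003438949585, 49.93240737915039), 83.8780746459961) -6.138710410878523 [0.08427896 0.11562126 0.12693003]
345 ((571.7350463867188, -77.3392562866211), (9.87331485748291, 50.6578369140625), 83.87040710449219) [ 0.1030028   0.99454884 -0.01621837] 0.12627606577394573 [ 0.57153216 -0.07798657  0.1061209 ]
```

```bash
python3 -m jog '{"linear":[[0.0005,0.020,0],[0.001,0.042,0],[0.002,0.064,0],[0.002,0.086,0],[0.003,0.108,0],[0.003,0.130,0],[0.004,0.152,0],[0.004,0.174,0],[0.005,0.196,0],[0.006,0.218,-0.01],[0.007,0.236,-0.01],[0.008,0.248,-0.01]],"roll":[0.122,0.244,0.366,0.488,0.61,0.732,0.854,0.976,1.098,1.22,1.342,1.464]}' 0
python3 -m jog '{"linear":[[0,0.005,0],[0,0.005,0],[0,0.005,0]],"roll":[0.1,0.1,0.1]}'
python3 - <<'E'
from h import *
s=st()
im,d=read_camera('wrist'); save('w8',im);np.savez('/tmp/wrist',im=im,d=d)
for r in nets.regions_of('wrist','clip')[:2]: print(r['box'],r['confidence'])
E
```

```text
time: 8.72
eef_pos: [0.5795, 0.1702, 0.216]
eef_rot: [0.315, 3.126, 0.004]
wrist_force: [0.9, -1.5, -0.1]
gripper_width: 0.0853
time: 8.97
eef_pos: [0.5785, 0.1752, 0.2141]
eef_rot: [-0.162, -3.134, -0.002]
wrist_force: [-0.5, 0.5, 0.2]
gripper_width: 0.0854
{'time': 8.9667, 'eef_pos': [0.5785, 0.1752, 0.2141], 'eef_rot': [-0.1619, -3.1343, -0.0021], 'wrist_force': [-0.4903, 0.4543, 0.1542], 'gripper_width': 0.0854, 'qpos': [0.1709, 0.4401, -0.0663, 1.0671, 0.002, 0.2741]}
[289.1, 173.9, 346.9, 227.9] 0.91
```

View pics/w8.png

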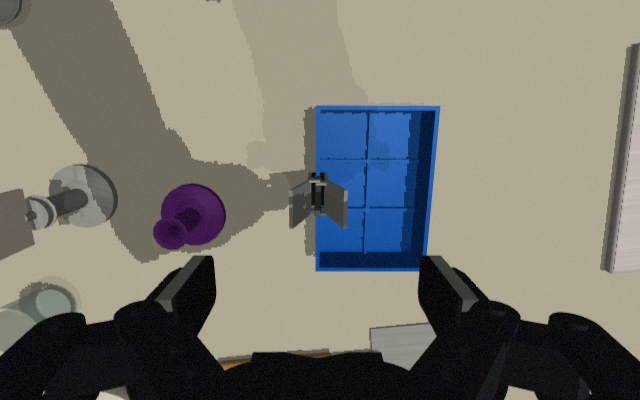

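```bash
python3 - <<'E'
from h import *
from scipy.spatial.transform import Rotation as Ro
s=robot.get_state(); Rt=Ro.from_rotvec(s['eef_rot']).as_matrix(); p=np.array(s['eef_pos'])
f=np.load('/tmp/wrist.npz'); d=f['d']; c=cam('wrist')
vs,us=np.mgrid[170:232,284:352]; P=world('wrist',d,us.ravel(),vs.ravel(),c); 
for lo,hi in((.102,.12),(.09,.102),(.066,.12)):
    Q=P[(P[:,2]>lo)&(P[:,2]<hi)]; T=(Q-p)@Rt
    print(lo,len(Q),'tool',T.min(0).round(4),T.max(0).round(4),'mid',((T.min(0)+T.max(0))/2).round(4),'world mid',(p+Rt@((T.min(0)+T.max(0))/2)).round(4),Q[:,2].max())
E
```

```text
0.102 762 tool [-0.0203 -0.0198  0.0995] [0.0104 0.0241 0.1131] mid [-0.0049  0.0022  0.1063] world mid [0.5841 0.1765 0.1087] 0.11546959108992606
0.09 420 tool [-0.02   -0.0147  0.113 ] [0.0102 0.0203 0.125 ] mid [-0.0049  0.0028  0.119 ] world mid [0.5841 0.1771 0.096 ] 0.10199293726171503
0.066 2061 tool [-0.0222 -0.0198  0.0995] [0.0119 0.0241 0.149 ] mid [-0.0052  0.0022  0.1243] world mid [0.5844 0.1765 0.0908] 0.11546959108992606
```

The wrist view puts the clip's handles at cols 289–347, rows 184–228, centred at (0.584, 0.1765), which matches the mold's −y wall. I'm descending onto the handles.

```bash
python3 -m jog '{"linear":[[0.004,0.001,-0.03],[0.0055,0.001,-0.06],[0.0055,0.001,-0.09],[0.0055,0.001,-0.115],[0.0055,0.001,-0.13],[0.0055,0.001,-0.131],[0.0055,0.001,-0.131]],"roll":[0,0,0,0,0,0,0]}' 0
python3 - <<'E'
from h import *
s=st()
im,d=read_camera('wrist'); save('w9',im);np.savez('/tmp/wrist',im=im,d=d)
im,d=read_camera('side'); save('s9',cv2.resize(im[100:230,230:400],None,fx=4,fy=4))
E
```

```text
time: 9.65
eef_pos: [0.584, 0.1748, 0.0833]
eef_rot: [-0.166, -3.134, -0.002]
wrist_force: [-0.0, 0.7, -0.6]
gripper_width: 0.0853
{'time': 9.65, 'eef_pos': [0.584, 0.1748, 0.0833], 'eef_rot': [-0.1657, -3.1336, -0.0019], 'wrist_force': [-0.0445, 0.6508, -0.6393], 'gripper_width': 0.0853, 'qpos': [0.1688, 0.5653, -0.2193, 0.7894, 0.0019, 0.2744]}
```

View pics/w9.png

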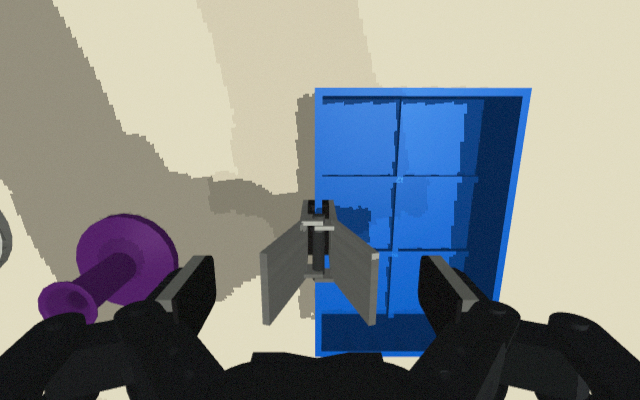

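View pics/s9.png

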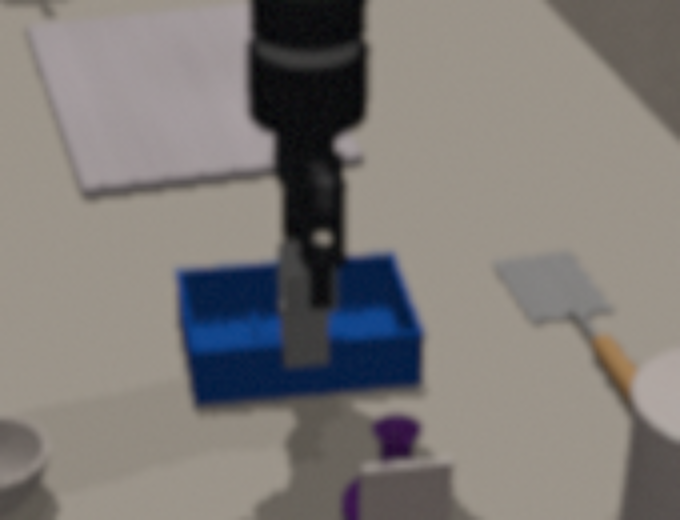

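Both fingers straddle the handles evenly. I'll squeeze.

```bash
python3 -m jog '{"linear":[[0,0.0005,0],[0,0.0005,0],[0,0.0005,0],[0,0.0005,0],[0,0.0005,0],[0,0.0005,0],[0,0.0005,0],[0,0.0005,0],[0,0.0005,0],[0,0.0005,0]],"roll":[0,0,0,0,0,0,0,0,0,0]}' 1
python3 - <<'E'
from h import *
s=st()
im,d=read_camera('wrist'); save('w10',im);np.savez('/tmp/wrist',im=im,d=d)
im,d=read_camera('side'); save('s10',cv2.resize(im[100:230,230:400],None,fx=4,fy=4))
E
```

```text
time: 10.58
eef_pos: [0.5856, 0.1759, 0.0853]
eef_rot: [0.165, 3.137, 0.003]
wrist_force: [-0.4, 0.2, -0.2]
gripper_width: 0.0144
{'time': 10.5833, 'eef_pos': [0.5856, 0.1759, 0.0853], 'eef_rot': [0.1646, 3.137, 0.0034], 'wrist_force': [-0.3894, 0.1663, -0.2091], 'gripper_width': 0.0144, 'qpos': [0.17, 0.5635, -0.2166, 0.7899, 0.002, 0.2749]}
```

View pics/w10.png

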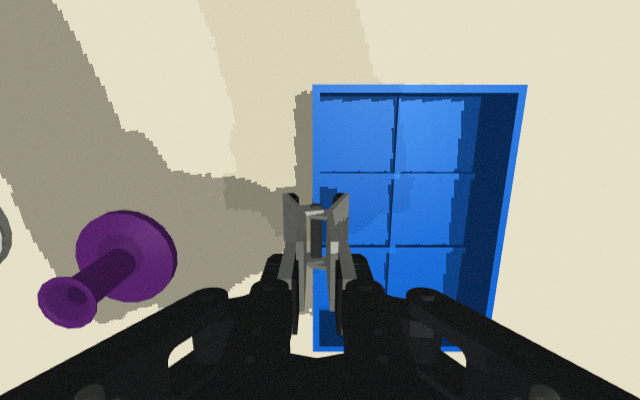

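View pics/s10.png

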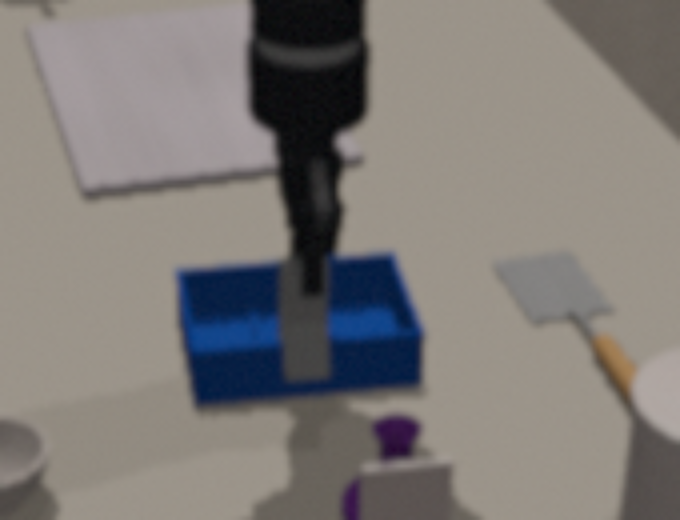

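The clip is squeezed to its stop with the jaws gaping off the wall. I'll lift straight up.

```bash
python3 -m jog '{"linear":[[0,0,0.006],[0,0,0.016],[0,0,0.030],[0,0,0.048],[0,0,0.068],[0,0,0.088],[0,0,0.108],[0,0,0.125],[0,0,0.130],[0,0,0.130]],"roll":[0,0,0,0,0,0,0,0,0,0]}'
python3 - <<'E'
from h import *
s=st()
im,d=read_camera('wrist'); save('w11',im);np.savez('/tmp/wrist',im=im,d=d)
im,d=read_camera('side'); save('s11',cv2.resize(im[80:230,230:400],None,fx=4,fy=4));np.savez('/tmp/side',im=im,d=d)
E
```

```text
time: 11.52
eef_pos: [0.5869, 0.1761, 0.2178]
eef_rot: [0.165, 3.133, 0.005]
wrist_force: [-0.2, -1.2, -1.3]
gripper_width: 0.0144
{'time': 11.5167, 'eef_pos': [0.5869, 0.1761, 0.2178], 'eef_rot': [0.1645, 3.1328, 0.0049], 'wrist_force': [-0.1791, -1.1581, -1.3172], 'gripper_width': 0.0144, 'qpos': [0.17, 0.4472, -0.0455, 1.073, 0.0021, 0.275]}
```

View pics/w11.png

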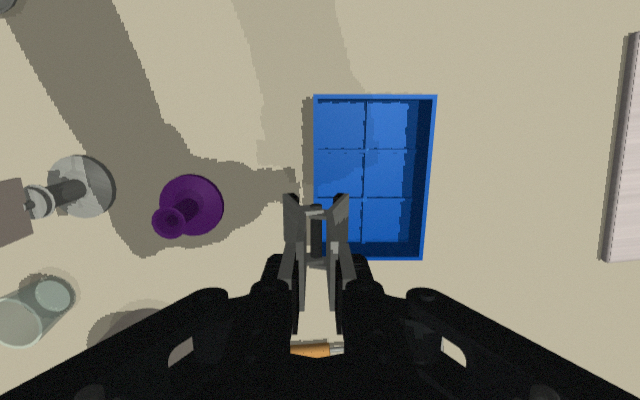

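View pics/s11.png

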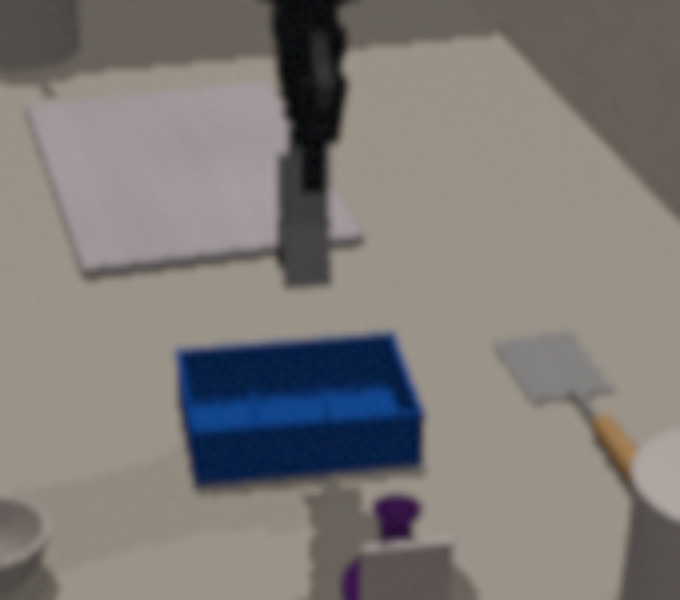

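```bash
python3 - <<'E'
from h import *
from scipy.spatial.transform import Rotation as Ro
s=robot.get_state(); Rt=Ro.from_rotvec(s['eef_rot']).as_matrix(); p=np.array(s['eef_pos'])
print('xyaw',np.degrees(np.arctan2(Rt[1,0],Rt[0,0])))
rs=nets.regions_of('wrist','clip')[:1]+nets.regions_of('side','clip')[:1]
for n,r in zip(('wrist','side'),rs):
    print(n,r['box'],r['confidence']); d=np.load('/tmp/%s.npz'%n)['d']; c=cam(n)
    m=cv2.erode(r['region'].astype(np.uint8),np.ones((1,1)))>0
    vs,us=np.nonzero(m&(d>0)); P=world(n,d,us,vs,c); T=(P-p)@Rt; k=(abs(T)<.08).all(1); T=T[k];vs=vs[k];us=us[k]
    print(len(T),'tool pct',np.percentile(T,[2,50,98],0).round(4).tolist())
    for a in np.arange(-.03,.06,.006):
        q=T[(T[:,2]>a)&(T[:,2]<a+.006)]
        if len(q)>8: print(round(a,3),len(q),'x',np.percentile(q[:,0],[2,98]).round(4),'y',np.percentile(q[:,1],[2,98]).round(4))
E
```

```text
xyaw 173.9876560164268
wrist [282.6, 194.9, 350.5, 309.4] 0.94
3827 tool pct [[-0.0102, -0.0182, -0.0224], [0.0105, 0.0004, 0.0209], [0.0194, 0.0187, 0.0555]]
-0.024 793 x [-0.0103  0.0186] y [-0.0066  0.009 ]
-0.018 193 x [-0.0063  0.0189] y [-0.0065  0.009 ]
-0.012 117 x [-0.009   0.0188] y [-0.0069  0.009 ]
-0.006 112 x [-0.0103  0.0188] y [-0.0079  0.009 ]
-0.0 141 x [-0.0038  0.0189] y [-0.0067  0.0087]
0.006 61 x [0.0151 0.019 ] y [-0.007   0.0089]
0.012 228 x [-0.0111  0.0194] y [-0.0064  0.0083]
0.018 768 x [-0.0104  0.0202] y [-0.0077  0.0083]
0.024 257 x [-0.0101  0.0206] y [-0.0104  0.012 ]
0.03 233 x [-0.0026  0.0189] y [-0.0125  0.0137]
0.036 250 x [-0.0049  0.0189] y [-0.0145  0.0157]
0.042 249 x [-0.0072  0.0188] y [-0.0165  0.0175]
0.048 293 x [-0.0092  0.0189] y [-0.0184  0.0193]
0.054 131 x [-0.0099  0.019 ] y [-0.0197  0.0203]
side [298.2, 117.5, 312.0, 150.2] 0.64
314 tool pct [[-0.0108, -0.0218, -0.0158], [0.0073, -0.0115, 0.0285], [0.0186, 0.0062, 0.0578]]
-0.018 13 x [0.0111 0.0182] y [-0.0115  0.0081]
-0.012 9 x [0.0127 0.0182] y [-0.0125  0.0056]
-0.006 9 x [0.0091 0.0182] y [-0.0147  0.0051]
-0.0 15 x [-0.0014  0.0187] y [-0.0126  0.0047]
0.006 24 x [-0.0063  0.0186] y [-0.0109  0.003 ]
0.012 27 x [-0.0094  0.0182] y [-0.0116 -0.0005]
0.018 29 x [-0.0084  0.0188] y [-0.0131  0.0066]
0.024 34 x [-0.0096  0.0188] y [-0.0132 -0.0044]
0.03 33 x [-0.0092  0.0185] y [-0.017 -0.009]
0.036 29 x [-0.0117  0.0176] y [-0.0193 -0.011 ]
0.042 33 x [-0.011  0.017] y [-0.02   -0.0114]
0.048 29 x [-0.011   0.0173] y [-0.024   0.0088]
0.054 26 x [-0.0105  0.0158] y [-0.0234  0.0088]
```

```bash
python3 -m jog '{"linear":[[0,-0.010,0.005],[-0.001,-0.03,0.01],[-0.002,-0.06,0.01],[-0.004,-0.09,0.01],[-0.006,-0.12,0.01],[-0.008,-0.15,0.01],[-0.009,-0.18,0.01],[-0.010,-0.21,0.01],[-0.011,-0.233,0.01],[-0.011,-0.246,0.01],[-0.011,-0.252,0.01],[-0.011,-0.252,0.01]],"roll":[0,0,0,0,0,0,0,0,0,0,0,0]}'
python3 -m jog '{"linear":[[0,0,0],[0,0,0]],"roll":[0,0]}'
python3 - <<'E'
from h import *
s=st()
im,d=read_camera('wrist'); save('w12',im);np.savez('/tmp/wrist',im=im,d=d)
im,d=read_camera('side'); save('s12',cv2.resize(im[130:280,230:400],None,fx=4,fy=4));np.savez('/tmp/side',im=im,d=d)
E
```

```text
time: 12.72
eef_pos: [0.5736, -0.0773, 0.2236]
eef_rot: [-0.168, -3.135, -0.003]
wrist_force: [-0.3, -0.1, -1.2]
gripper_width: 0.0142
time: 12.88
eef_pos: [0.5735, -0.0763, 0.2235]
eef_rot: [-0.165, -3.134, -0.004]
wrist_force: [-0.7, -0.0, -0.5]
gripper_width: 0.0145
{'time': 12.8833, 'eef_pos': [0.5735, -0.0763, 0.2235], 'eef_rot': [-0.1654, -3.1341, -0.0037], 'wrist_force': [-0.717, -0.0192, -0.5367], 'gripper_width': 0.0145, 'qpos': [-0.2607, 0.3866, -0.1243, 1.0634, 0.0017, -0.1552]}
```

View pics/w12.png

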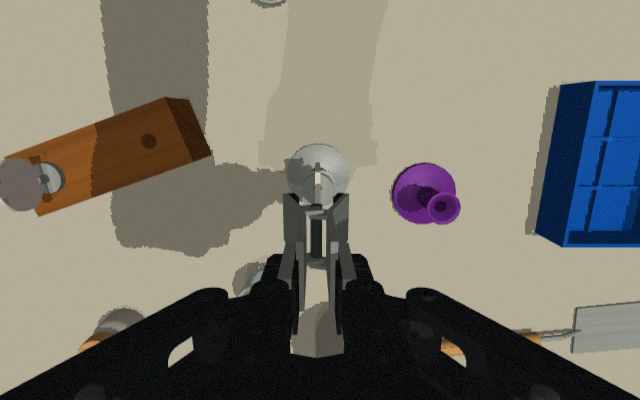

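View pics/s12.png

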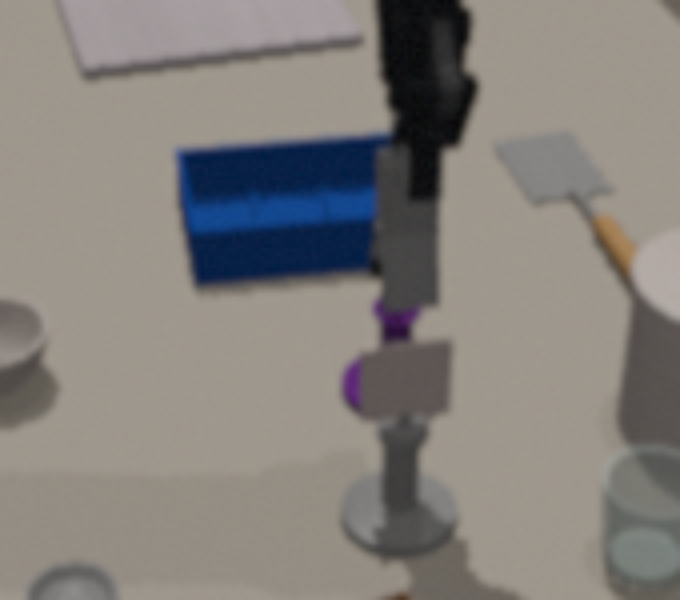

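```bash
python3 - <<'E'
from h import *
from scipy.spatial.transform import Rotation as Ro
s=robot.get_state(); Rt=Ro.from_rotvec(s['eef_rot']).as_matrix(); p=np.array(s['eef_pos'])
d=np.load('/tmp/wrist.npz')['d']; c=cam('wrist')
vs,us=np.mgrid[150:212,290:345]; vs=vs.ravel();us=us.ravel();P=world('wrist',d,us,vs,c); k=(P[:,2]>.1)&(P[:,2]<.135); Q=P[k];T=(Q-p)@Rt
print(k.sum(),'tool',T.min(0).round(4),T.max(0).round(4),np.median(T,0).round(4),'world',Q.min(0).round(4),Q.max(0).round(4))
k2=P[:,2]>.155; T=(P[k2]-p)@Rt; q=T[T[:,2]>.045]; print('jaws',len(q),np.percentile(q,[1,99],0).round(4))
d=np.load('/tmp/side.npz')['d']; vs,us=np.mgrid[214:237,318:345]; P=world('side',d,us.ravel(),vs.ravel()); Q=P[(P[:,2]>.08)&(P[:,2]<.135)&(abs(P[:,1]+.077)<.01)]
v=np.linalg.svd(Q-Q.mean(0),full_matrices=False)[2]
print('side card',len(Q),Q.mean(0),v[2],Q[:,0].min(),Q[:,0].max(),Q[:,2].max(),'tool',((Q.mean(0)-p)@Rt).round(4))
r=nets.regions_of('side','clip')[0]; print(r['box']); vs,us=np.nonzero(r['region']); P=world('side',d,us,vs); T=(P-p)@Rt; q=T[(T[:,2]>.03)&(T[:,2]<.06)&(abs(T[:,1])<.04)]; print('clip side x',np.percentile(q[:,0],[3,97]),'y',np.median(q[:,1]))
E
```

```text
204 tool [0.0017 0.0002 0.0939] [0.0249 0.0039 0.1231] [0.016  0.0017 0.0953] world [ 0.5485 -0.0755  0.1005] [ 0.5718 -0.0694  0.1297]
jaws 138 [[ 0.0109 -0.0146  0.0452]
 [ 0.0185  0.0177  0.0586]]
side card 390 [ 0.5714448  -0.07794815  0.10340716] [ 0.09775185  0.99515024 -0.01098117] 0.5464189523944167 0.5971832869439464 0.12607461961765842 tool [ 0.0016 -0.0023  0.1202]
[323.1, 167.6, 339.2, 206.5]
clip side x [-0.00988452  0.01922814] y -0.015967604399564884
```

The card, at col ~317, is centred between the jaws at cols 284–350, and the clearance is about 11 mm on each side. I'm descending gently.

```bash
python3 -m jog '{"linear":[[0.002,0.0005,-0.003],[0.003,0.0005,-0.010],[0.003,0.0005,-0.018],[0.003,0.0005,-0.026],[0.003,0.0005,-0.034],[0.003,0.0005,-0.042],[0.003,0.0005,-0.049],[0.003,0.0005,-0.053],[0.003,0.0005,-0.053],[0.003,0.0005,-0.053]],"roll":[0,0,0,0,0,0,0,0,0,0]}'
python3 - <<'E'
from h import *
from scipy.spatial.transform import Rotation as Ro
s=st(); Rt=Ro.from_rotvec(s['eef_rot']).as_matrix(); p=np.array(s['eef_pos'])
im,d=read_camera('wrist'); save('w13',im)
c=cam('wrist');vs,us=np.mgrid[170:290,270:365]; P=world('wrist',d,us.ravel(),vs.ravel(),c);T=(P-p)@Rt
im,d=read_camera('side'); save('s13',cv2.resize(im[130:280,230:400],None,fx=4,fy=4))
im,d=read_camera('wrist');save('w13b',cv2.resize(im[150:330,250:390],None,fx=3.3,fy=3.3))
E
```

```text
time: 13.87
eef_pos: [0.5765, -0.0757, 0.1704]
eef_rot: [-0.165, -3.134, -0.003]
wrist_force: [-0.0, 0.4, -0.4]
gripper_width: 0.0141
{'time': 13.8667, 'eef_pos': [0.5765, -0.0757, 0.1704], 'eef_rot': [-0.1651, -3.1341, -0.0035], 'wrist_force': [-0.0028, 0.3711, -0.404], 'gripper_width': 0.0141, 'qpos': [-0.2584, 0.4318, -0.1966, 0.9458, 0.0015, -0.1531]}
```

View pics/w13b.png

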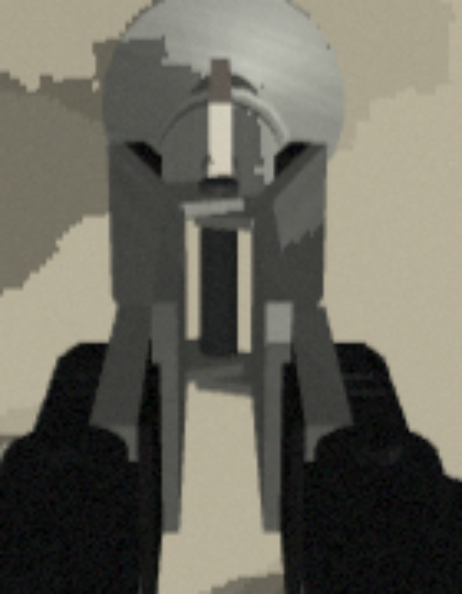

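View pics/s13.png

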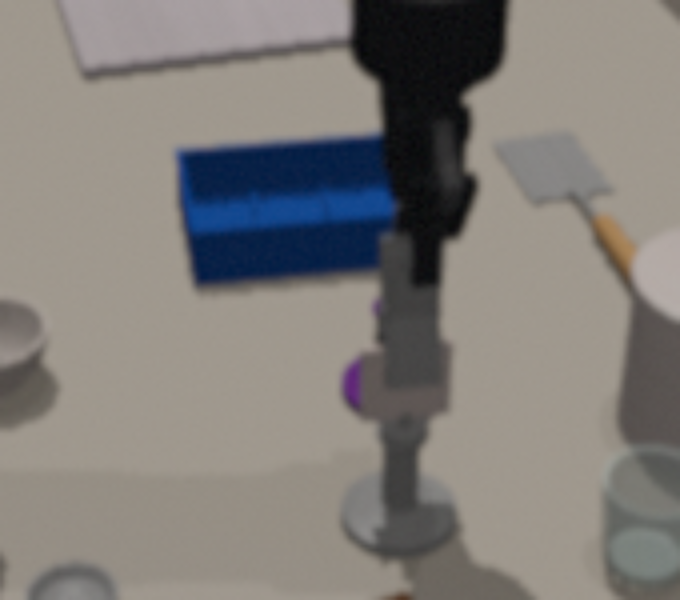

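```bash
python3 -m jog '{"linear":[[0,0,0],[0,0,0],[0,0,0]],"roll":[0,0,0]}'; python3 -c "
from h import *
st(); print(robot.finish_job())"
```

```text
time: 14.27
eef_pos: [0.5772, -0.0759, 0.1715]
eef_rot: [-0.165, -3.136, -0.003]
wrist_force: [0.3, -0.2, -0.7]
gripper_width: 0.0146
{'time': 14.2667, 'eef_pos': [0.5772, -0.0759, 0.1715], 'eef_rot': [-0.1649, -3.1362, -0.0028], 'wrist_force': [0.2721, -0.1854, -0.651], 'gripper_width': 0.0146, 'qpos': [-0.2582, 0.4306, -0.1955, 0.9461, 0.0015, -0.1532]}
the job is handed in; nothing more can be done
None
```

I handed the job in at about 14.3 s; the station reports no verdict, so whether it passed isn't confirmed.

**Card pick:** I took the rectangular card out of the rack, pushed its rod into the steel vial and let go. It hit a hard stop of about 29 N at TCP z 0.0873 m, against 0.0876 m expected for fully home. Afterwards the card stood upright, with its top edge at about 0.127 m.

**Clip:** I squeezed the clip fully open, lifted it off the mold's rim and lowered it around the middle of the card's top edge. I left it held there, squeezed.

**Last checks:**
- **Centring:** in the last wrist picture the card sits midway between the jaws. The estimated gap is about 9–11 mm on each side.
- **Tip height:** the jaw tips are about 15 mm below the card's top edge, worked out from depth readings taken before the descent. The pin is about 22 mm above that edge.
- **Contact:** the wrist force was under 1 N, so I saw no sign of the clip touching the card.

**Disagreements:**
- The cameras differed by 2–3 mm on the y of the card and the vial mouth, so I used middle values.
- The finger opening on the clip read 14.4 mm, where about 18 mm was expected at full gape. The pictures showed the jaws wide open all the same.
- I did not re-measure the round pick and the other things on the shelf at the end. They looked undisturbed where they showed in the pictures.

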